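Make up the car kit and the frog kit

ROBOT

A 6-joint arm with a two-finger parallel gripper is mounted at the origin on the work surface. World frame = base frame: x ahead of the robot, y to its left, z up, the work surface at z = 0. Lengths are in mm, angles in rad, forces in N, time in s.
With the tool pointing down it reaches from about 400 to 925 mm from the base axis. Payload 12.5 kg.
Tool frame: the origin (TCP) lies on the mounting face of the last link; the fingertips stand 190 mm ahead of it and the grasp point (between the pads) lies 171 mm ahead of it; x points along the fingers, y is the direction in which the jaws open and shut, and the axes are right-handed (so a half turn about x gives the same grasp; the last joint's range is limited). The gripper opens to 95 mm and grips with 3 to 60 N. Pads are 20 mm wide; open, the fingers measure 119 mm over their backs; the gripper's body (75 mm by 180 mm) begins 59 mm behind the grasp point.
Start: joints at [-1.41, 0.491, 1.559, -0, 1.092, -0.106], TCP at [164.798, -602.882, 404.761] pointing down, gripper open.
Joint ranges: [-3.1, 3.1], [-0.84, 2.19], [0.05, 2.79], [-1.13, 4.28], [0.06, 2.93], [-2.69, 2.69]. Speed limits (rad/s): [2.22, 2.22, 2.79, 3.14, 3.14, 3.14].

INTERFACE

Orientations are given as [roll, pitch, yaw] about the fixed x, y, z axes, in that order (R = Rz(yaw) Ry(pitch) Rx(roll)).
In Python, from cell import env, eyes gives the robot as it stands. The module is installed in compiled form; this text tells all that it offers.
- The arm moves only by the tool jog_arm, never from a script. Its argument "deltas" is one flat list of numbers, 7 for each row, row after row: the shift along the tool's x, y, z in mm, then the turn, a rotation vector about the tool's x, y, z in rad, then the opening, from 0 (shut) to 1 (fully open). A call has 1 to 10 rows; each row shifts and turns the pose as measured when the row begins, along the tool's axes as they then stand; what a row does not reach is not made up. A row lasts 1/8 s, in which the tool goes at most 62.5 mm and 10.7 degrees, less where a joint would pass 70% of its speed; a pose out of reach is approached as far as the arm can. A call is refused whole if a number of a shift passes 62.5 or a number of a turn 0.188, either way. A call with a gripper value outside its range is refused whole. The fingers move at their own pace and stop on an object; the grip force is fixed at half the most. Time passes only in rows, so rows that do not move let the fingers close. It gives the time, the measured TCP pose, the force and the opening at its end, in the units of the state.
- env.state(): the state, without advancing time (a new reading comes with each control period).
- eyes.read_camera(name): name is "side" or "top"; returns a dict with "image" (384x512x3 uint8, red, green, blue), "fovy" (degrees; the focal length in pixels is half the picture's height over the tangent of half this angle, whatever the lens; pixels are square), "cx", "cy" (the principal point, pixels), "world_from_camera" (4x4, takes a point from camera to world coordinates). Camera axes: x right, y up, looking along -z (the intrinsics and any distortion apply to the point x, -y, -z); pixel columns grow to the right and rows downward; lengths in mm; the calibration is good to about 2 mm. A picture is of the moment at which its call begins. There is no depth.
- env.job_done(): hands the job in, once; it reports no verdict.
The state is a dict: "t": time; "joints": joint angles; "qvel": joint speeds; "tau": joint torques, N m; "eef_pos": TCP position; "tcp_rot": TCP orientation; "ft_force": force on the tool from outside, world axes, zero at the start; "moment": the same for the moment, N m; "opening": opening from 0.0 (shut) to 1.0 (fully open).
Only numpy, scipy, OpenCV 4.12 (cv2) and the standard library are available. Lean on these libraries where they do the work, as an engineer would, in place of code of your own. Each camera call takes 0.05 s, during which the arm holds its last target.

TASK

Make up two toy kits from the stock on the zinc counter: the cream sedan body, the large flywheel and the walnut screwdriver handle go in the red tray, the green frog and the small brass-hubbed flywheel in the blue tray. Put each piece upright, flat on the floor of its own pocket (red tray: sedan in the wide long pocket, handle in the narrow long pocket, large flywheel in the nearly square pocket; blue tray: frog in the longer pocket, flywheel in the shorter), and leave the amber lacquer jar standing where it is.

Things in the scene. Friction and masses are not known exactly. Their poses are not given: they have to be found in the camera images.
- sedan_c (a point): Cream tin toy sedan body, 100 long (its x, bonnet at +x) x 46 wide (its y) x 40 high, loose, about 90 g. The lower 24 mm is a straight-sided block 46 wide; above it a cabin 54 long x 40 wide. The point is its centre, 20 mm above its underside; z up. Grip across the 46 mm width, on the lower block.
- big_wheel_c (a point): Large nickel flywheel: plain disc 52 mm in diameter, 24 thick, lying flat, six dark dots on its upper face and a nickel hub, loose, about 220 g. The point is its centre, 12 mm above its underside; z up.
- small_wheel_c (a point): Small nickel flywheel: disc 36 mm in diameter, 24 thick, lying flat, with a brass hub in its upper face and no dots, loose, about 120 g. The point is its centre, 12 mm above its underside; z up.
- frog_c (a point): Green enamel tin frog with yellow eyes, 60 long (its x, head at +x) x 44 wide (its y) x about 43 high over the eyes, loose, about 60 g. The lower 24 mm is a straight-sided block 44 wide, the back above it 34 wide. The point is on its middle line 18 mm above its underside; z up. Grip across the 44 mm width, on the lower block.
- handle_c (a point): Walnut screwdriver handle lying flat on the counter, 100 long (its x, brass ferrule at +x) x 28 wide (its y) x 26 high, flat-sided with rounded edges, does not roll, loose, about 60 g. The point is its centre, 13 mm above its underside; z up. Grip across the 28 mm width.
- red_tray: Red-rimmed tray, pale floor, fixed, 205 (x) x 149 (y). Origin: centre of underside, on the counter. Floor 3 above the counter; rims and dividers 3 thick, tops 9 above the counter. Pockets, inner x by y, centre in tray frame, mm: sedan 124 x 74 at (-37.5, +34.5); large flywheel 72 x 74 at (+63.5, +34.5); handle 124 x 66 at (-37.5, -38.5). The corner at (+63.5, -38.5) is a solid red land: leave empty.
- blue_tray: Blue-rimmed tray, pale floor, fixed, 155 (x) x 76 (y). Origin: centre of underside, on the counter. Floor 3 above the counter; rims and divider 3 thick, tops 9 above the counter. Pockets, inner x by y, centre in tray frame, mm: frog 84 x 70 at (-32.5, 0); small flywheel 62 x 70 at (+43.5, 0).
- lacquer_c (a point): Bystander among the stock: amber glass lacquer jar with black cap, 38 in diameter, 50 high, loose, about 120 g. Leave it standing. The point is its centre, 25 mm above its underside.
Not all that is in view belongs to the job. There is more than one size of the part that bears frog_c; the job needs the smaller. Leave any purple look-alike of the part that bears big_wheel_c alone.

How it is judged:
By the outcome, as a careful person would: the job done as asked, in the order asked, and still so for the second after the job is handed in, with the robot touching nothing.
It also fails if it takes over 112 s, if anything falls off the work surface, if the arm or the gripper's body presses on something with over 40 N, if the wrist force passes 120 N, or if a joint passes its speed limit or range.

## Working session

There is one attempt and no reset: what is moved stays moved. The work goes in short steps, Python scripts to look and compute and a tool call to move; the robot and the scene stay as the last step left them, time stands still between calls to the robot, and variables do not carry over. Pictures are saved under pics/ and viewed, and the job is handed in when it is done.

Besides the shell and the picture viewer there is one more tool, called in YAML: its name, and indented under it one key for each argument. jog_arm: Moves the arm, as the interface text tells. Its arguments: {"type":"object","properties":{"deltas":{"type":"array","items":{"type":"number"}}},"required":["deltas"]}

```bash
mkdir -p pics; python3 - <<'E'
from cell import env, eyes
import cv2,numpy as np
print(env.state())
for n in("top","side"):
    c=eyes.read_camera(n); print(n,c["fovy"],c["cx"],c["cy"],{k:v for k,v in c.items() if k not in("image",)})
    cv2.imwrite(f"pics/{n}0.png",cv2.resize(c["image"][:,:,::-1],(800,600),interpolation=cv2.INTER_CUBIC))
    np.save(f"{n}0.npy",c["image"])
E
```

```text
{'t': 0.0, 'joints': array([-1.40961319e+00,  4.91539677e-01,  1.55942878e+00, -2.82365239e-05,
        1.09169520e+00, -1.05590238e-01]), 'qvel': array([ 3.33412788e-05,  1.01233521e-03, -6.28739654e-04,  1.43925272e-04,
        5.99064459e-04, -3.60933166e-04]), 'tau': array([-7.59039503e-04, -6.12644434e+01, -2.58178800e+01,  6.92673353e-02,
        4.82088095e-02, -8.23808205e-05]), 'eef_pos': array([ 164.7835891 , -602.85417772,  404.18110705]), 'tcp_rot': array([-1.65300777,  1.56972503,  1.75537129]), 'ft_force': array([ 0.63772275,  0.07922022, -0.194836  ]), 'moment': array([0.00286804, 0.05031093, 0.00163885]), 'opening': 0.9998330079145371}
top 55.438598930341215 260.28713173029394 188.43382654094356 {'fovy': 55.438598930341215, 'cx': 260.28713173029394, 'cy': 188.43382654094356, 'world_from_camera': array([[-2.17526161e-03,  9.93839873e-01, -1.10804219e-01,
         4.20967839e+02],
       [-9.99941006e-01, -3.34093559e-03, -1.03355425e-02,
        -1.86715710e+01],
       [-1.06420640e-02,  1.10775200e-01,  9.93788509e-01,
         9.28103755e+02],
       [ 0.00000000e+00,  0.00000000e+00,  0.00000000e+00,
         1.00000000e+00]])}
side 49.26254654668059 251.0091840370178 197.40229541255871 {'fovy': 49.26254654668059, 'cx': 251.0091840370178, 'cy': 197.40229541255871, 'world_from_camera': array([[-9.79067170e-01,  1.56582140e-01, -1.30036572e-01,
         4.01990796e+02],
       [-2.03507706e-01, -7.42175981e-01,  6.38560434e-01,
         4.88776292e+02],
       [ 3.47713887e-03,  6.51657001e-01,  7.58505809e-01,
         6.37547286e+02],
       [ 0.00000000e+00,  0.00000000e+00,  0.00000000e+00,
         1.00000000e+00]])}
```

View pics/top0.png

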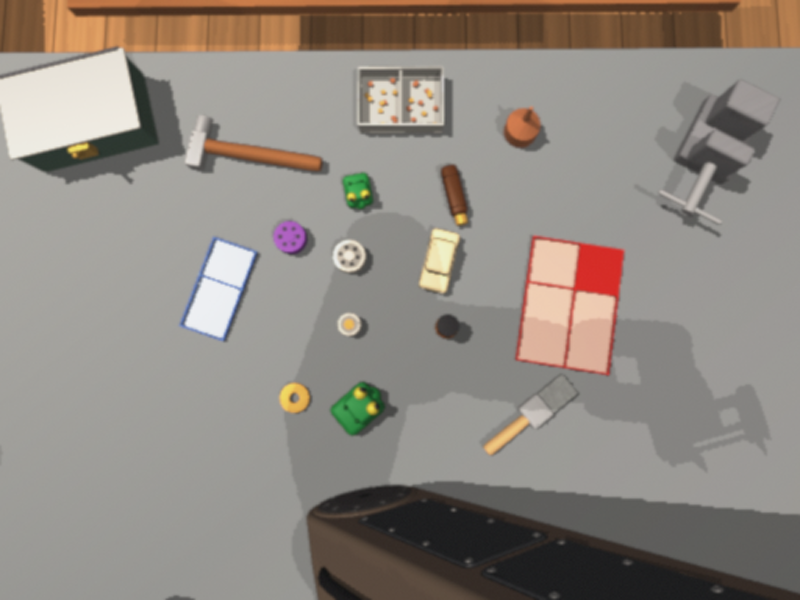

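View pics/side0.png

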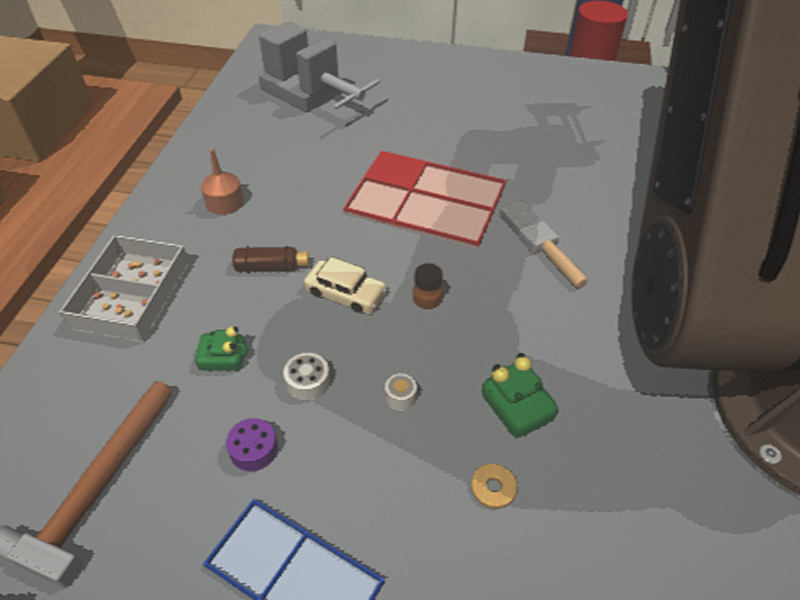

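Candidates in the 800x600 top view:
- **Frogs:** (358,190) is small and (358,408) is large. I choose the small one.
- **Dotted discs:** (350,255) is nickel and (290,237) is purple. I choose the nickel one.
- **Round small parts:** (349,324) is nickel with a brass hub, (294,398) is a yellow ring and (448,326) is the jar. I choose the first.
- **Long brown things:** (455,195) is the walnut handle with a ferrule. The hammer is at (260,155) and the brush or scraper at (530,415). I choose the first.
- **Sedan:** (440,260).

Next I take a close crop and measure.

```bash
cat > h.py <<'E'
import numpy as np, cv2
from cell import env, eyes
def cam(n):
    c=eyes.read_camera(n); return c
def ray(c,uv):
    uv=np.atleast_2d(np.asarray(uv,float)); f=192/np.tan(np.radians(c["fovy"])/2)
    d=np.c_[(uv[:,0]-c["cx"])/f,-(uv[:,1]-c["cy"])/f,-np.ones(len(uv))]
    T=c["world_from_camera"]; return T[:3,3],d@T[:3,:3].T
def onz(c,uv,z):
    o,d=ray(c,uv); s=(z-o[2])/d[:,2]; return (o+s[:,None]*d)[:,:2]
def masks(img):
    hsv=cv2.cvtColor(img,cv2.COLOR_RGB2HSV); return hsv
def comps(m,amin=20):
    n,l,s,ce=cv2.connectedComponentsWithStats(m.astype(np.uint8)); return [(ce[i],s[i],l==i) for i in range(1,n) if s[i,4]>=amin]
def cont(m):
    cs,_=cv2.findContours(m.astype(np.uint8),cv2.RETR_EXTERNAL,cv2.CHAIN_APPROX_NONE); return max(cs,key=len)[:,0].astype(float)
E
python3 - <<'E'
from h import *
c=cam("top"); im=c["image"]; h=masks(im); H,S,V=[h[...,i].astype(int) for i in range(3)]
a=im[90:270,110:410][:,:,::-1]
cv2.imwrite("pics/crop.png",cv2.resize(a,None,fx=2.66,fy=2.66,interpolation=cv2.INTER_CUBIC))
M={"red":((H<8)|(H>172))&(S>150)&(V>90),"blue":(H>105)&(H<125)&(S>110),"green":(H>45)&(H<85)&(S>100),"cream":(H>18)&(H<35)&(S>35)&(S<140)&(V>150),
"pale":(V>205)&(S<45)}
for k,m in M.items():
    for ce,s,mm in comps(m,30):
        r=cv2.minAreaRect(onz(c,cont(mm),9).astype(np.float32)); print(k,ce.round(1),s,[np.round(x,1) for x in r])
E
```

```text
red [382.9 172.4] [366 156  33  35 852] [array([ 561.5, -318.2]), array([74.7, 81.6]), np.float64(81.4)]
green [228.5 120.9] [220 111  18  23 261] [array([696.3,  71.9]), array([57.9, 41.6]), np.float64(11.3)]
green [227.7 261.7] [212 245  34  33 570] [array([345.1,  67.8]), array([57.1, 79.1]), np.float64(41.8)]
cream [280.4 165.9] [268 146  27  41 698] [array([580.7, -60.8]), array([ 48. , 102.7]), np.float64(75.5)]
cream [181.2 250.9] [178 244  11  19  35] [array([364.4, 186.3]), array([19.1, 44.3]), np.float64(74.4)]
cream [323.2 278.8] [312 269  25  20  69] [array([ 300.8, -165.8]), array([ 6. , 73.9]), np.float64(36.6)]
pale [42.6 66.2] [   0   31   89   70 4240] [array([852.3, 567.3]), array([144.1, 222.1]), np.float64(14.6)]
pale [244.7  66.5] [237  52  21  28 340] [array([849.1,  25.3]), array([74.8, 52.4]), np.float64(0.3)]
pale [270.4  66.1] [263  52  17  28 275] [array([848.6, -37.9]), array([41.9, 74.3]), np.float64(89.8)]
pale [124.4  94.5] [119  84  11  21 155] [array([773., 346.]), array([20.8, 55.2]), np.float64(81.1)]
pale [146.  168.5] [131 154  31  30 600] [array([575.7, 282.7]), array([65.6, 60.7]), np.float64(71.3)]
pale [221.7 163.1] [213 154  20  19 123] [array([589.2,  87.2]), array([48.6, 46.6]), np.float64(89.8)]
pale [282.6 161.7] [281 156   4  15  30] [array([588.5, -65.9]), array([ 7.7, 36.2]), np.float64(89.5)]
pale [222.8 163. ] [219 160   8   7  40] [array([589.1,  87.2]), array([16.5, 16.3]), np.float64(44.8)]
pale [135.5 196.6] [119 178  34  38 825] [array([504. , 306.9]), array([64.9, 83.1]), np.float64(71.0)]
pale [221.8 206.7] [217 201  12  13  44] [array([476.7,  86.2]), array([30.4, 27.8]), np.float64(0.4)]
```

View pics/crop.png

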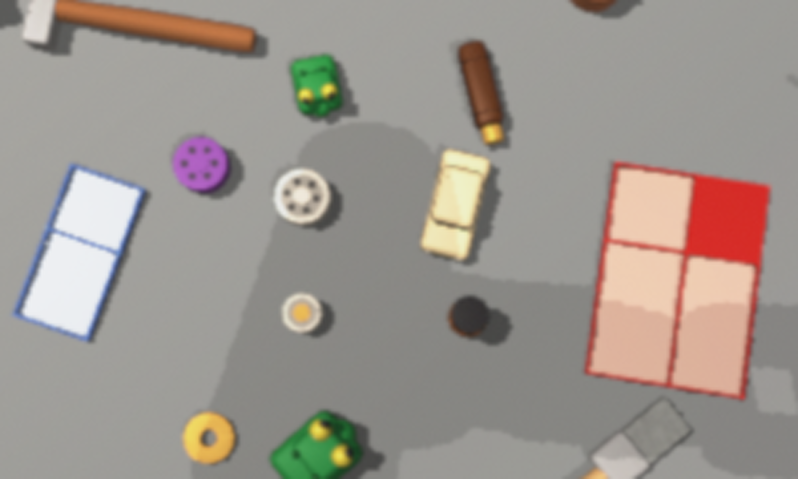

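The crop confirms the choices: small frog at crop (315,85), dotted nickel wheel (302,195), brass-hubbed wheel (302,312), handle with its ferrule towards (490,133), and sedan (455,205). The solid red land is at the upper right of the red tray, so the tray frame is roughly aligned with the world frame.

```bash
cat > meas.py <<'E'
from h import *
c=cam("top"); im=c["image"]; h=masks(im); H,S,V=[h[...,i].astype(int) for i in range(3)]
def rect(m,z):
    r=cv2.minAreaRect(onz(c,cont(m),z).astype(np.float32)); b=cv2.boxPoints(r)
    e=[b[1]-b[0],b[2]-b[1]]; e=max(e,key=np.linalg.norm); 
    a=np.degrees(np.arctan2(e[1],e[0])); return np.round(r[0],1),np.round(sorted(r[1]),1),round((a+90)%180-90,1)
def box(m,u0,v0,u1,v1):
    k=np.zeros_like(m); k[v0:v1,u0:u1]=m[v0:v1,u0:u1]; return k
def big(m): return max(comps(m),key=lambda t:t[1][4])[2]
E
cat > m1.py <<'E'
from meas import *
fl=(H<15)&(S>40)&(S<125)&(V>150)
for ce,s,mm in comps(box(fl,325,145,405,245),40): print("redfloor",ce.round(1),rect(mm,3))
m=box(((H<15)|(H>170))&(S>40)&(V>120),325,145,405,245); m=big(m); print("redtray outer",rect(m,9))
m=box((H>95)&(H<130)&(S>12)&(V>90),110,145,170,225);print("bluetray outer",rect(big(m),9))
for ce,s,mm in comps(box((V>205)&(S<45),110,145,170,225),100): print("bluefloor",rect(mm,3))
print("frog",rect(big(box((H>45)&(H<85)&(S>100),215,105,245,140)),20))
for ce,s,mm in comps(box((H>20)&(H<32)&(S>150),215,105,245,140),3): print(" eyes",onz(c,ce,38))
print("sedan",rect(big(box((H>18)&(H<35)&(S>35)&(V>120),262,140,300,192)),24))
b=((H<20)|(H>170))&(S>80)&(V<140)
f=(H>10)&(H<30)&(S>120)&(V>120)
print("handle",rect(big(box(b|f,275,100,305,148)),15))
for ce,s,mm in comps(box(f,275,100,305,148),3): print(" ferrule",onz(c,ce,13))
for n,bx in(("bigw",(208,148,240,178)),("smallw",(212,196,235,217))):
    m=box((V>150),*bx); m=big(m|False); k=cont(m); (u,v),r=cv2.minEnclosingCircle(k.astype(np.float32)); print(n,(u,v),onz(c,(u,v),24),r*(904/365))
for n,bx in (("jar",(275,195,297,218)),):
    m=box(V<75,*bx); 
    for ce,s,mm in comps(m,20): print("jar",ce,onz(c,ce,50))
E
python3 m1.py
```

```text
redfloor [351.5 192.2] (array([ 509.4, -276.4]), array([151.3, 209.7]), np.float32(-8.5))
redfloor [377.7 212.1] (array([ 462.8, -304.5]), array([ 66. , 128.4]), np.float32(-9.4))
redtray outer (array([ 508. , -271.7]), array([154.7, 209.4]), np.float32(-9.3))
bluetray outer (array([535.5, 298.3]), array([ 83.5, 159.9]), np.float32(-18.9))
bluefloor (array([576.7, 284.6]), array([61.1, 66.1]), np.float32(71.3))
bluefloor (array([504.5, 309.1]), array([65.3, 83.6]), np.float32(-19.0))
frog (array([692.8,  70.8]), array([41.1, 57.7]), np.float32(11.3))
 eyes [[684.3843066   58.02725318]]
 eyes [[679.82236999  79.4966783 ]]
sedan (array([577.4, -60.4]), array([ 48.4, 102.3]), np.float32(-14.2))
handle (array([687.6, -88.2]), array([ 25.6, 101.6]), np.float32(13.1))
 ferrule [[688.38335763 -83.25452317]]
 ferrule [[678.71810503 -85.7125426 ]]
 ferrule [[648.29192331 -97.25407552]]
bigw (216.4199981689453, 162.5) [[587.71334469 100.82415254]] 41.5283257471372
smallw (222.71804809570312, 206.95864868164062) [[475.88888918  83.94872283]] 19.721553185867936
jar [288.38190955 209.49246231] [[467.77826451 -76.87928247]]
```

```bash
cat > go.py <<'E'
import sys,numpy as np
from scipy.spatial.transform import Rotation as Ro
from cell import env
s=env.state(); p=s["eef_pos"]; R=Ro.from_euler("xyz",s["tcp_rot"])
M=R.as_matrix(); jaw=np.degrees(np.arctan2(M[1,1],M[0,1]))
print("t %.2f pos"%s["t"],p.round(1),"tipz %.1f"%(p[2]-190),"jaw %.1f"%jaw,"down",M[:,0].round(3),"y",M[:,1].round(2),"z",M[:,2].round(2),"F",s["ft_force"].round(1),"op %.3f"%s["opening"], "j6 %.2f"%s["joints"][5])
if len(sys.argv)>1:
    x,y,tz=map(float,sys.argv[1:4]); ja=float(sys.argv[4])
    d=(ja-jaw+90)%180-90
    print("shift tool-frame now:",(M.T@(np.array([x,y,tz+190])-p)).round(1),"yaw change",round(d,1))
    # rotation about tool x (down): world +yaw = -tool x
    tx=np.array([0,0,-1.]);a=np.radians(jaw+d); ty=np.array([np.cos(a),np.sin(a),0]);T=np.c_[tx,ty,np.cross(tx,ty)]
    rv=(R.inv()*Ro.from_matrix(T)).as_rotvec(); print("rotvec tool:",rv.round(3))
    print("shift in final-yaw frame:",(T.T@(np.array([x,y,tz+190])-p)).round(1))
E
python3 go.py 577.4 -60.4 110 75.8
```

```text
t 0.20 pos [ 164.8 -602.9  404.4] tipz 214.4 jaw -74.7 down [-0.     0.001 -1.   ] y [ 0.26 -0.96 -0.  ] z [-0.96 -0.26 -0.  ] F [ 0.  -0.9  0.2] op 1.002 j6 -0.11
shift tool-frame now: [ 104.7 -414.4 -541. ] yaw change -29.5
rotvec tool: [0.515 0.    0.001]
shift in final-yaw frame: [ 104.4 -627.1 -266.9]
```

jog_arm:
  deltas: [0, 0, 0, 0.172, 0, 0, 1, 0, 0, 0, 0.172, 0, 0, 1, 0, 0, 0, 0.172, 0, 0, 1, 0, -56, -24, 0, 0, 0, 1, 0, -56, -24, 0, 0, 0, 1, 0, -56, -24, 0, 0, 0, 0.85, 0, -56, -24, 0, 0, 0, 0.85, 0, -56, -24, 0, 0, 0, 0.85, 0, -56, -24, 0, 0, 0, 0.85, 0, -56, -24, 0, 0, 0, 0.85]

```text
t: 1.45
eef_pos: [434.9, -262.8, 403.3]
tcp_rot: [-1.432, 1.569, 1.436]
ft_force: [0.5, 0.1, 0.2]
opening: 0.85
```

```bash
python3 go.py 577.4 -60.4 70 75.8
```

```text
t 1.45 pos [ 434.9 -262.8  403.3] tipz 213.3 jaw -105.7 down [ 0.     0.002 -1.   ] y [-0.27 -0.96 -0.  ] z [-0.96  0.27  0.  ] F [0.5 0.1 0.2] op 0.850 j6 1.17
shift tool-frame now: [ 143.7 -233.2  -82.5] yaw change 1.5
rotvec tool: [-0.026  0.     0.002]
shift in final-yaw frame: [ 143.3 -231.2  -88.5]
```

jog_arm:
  deltas: [0, -47, -17, -0.026, 0, 0, 0.85, 20, -46, -17.5, 0, 0, 0, 0.85, 20, -46, -17.5, 0, 0, 0, 0.85, 20, -46, -17.5, 0, 0, 0, 0.85, 20, -46, -17.5, 0, 0, 0, 0.85, 30, 0, 0, 0, 0, 0, 0.85, 30, 0, 0, 0, 0, 0, 0.85, 0, 0, 0, 0, 0, 0, 0.85]

```text
t: 2.45
eef_pos: [583.0, -48.7, 259.6]
tcp_rot: [-2.677, 1.569, 0.224]
ft_force: [-0.6, 0.1, -0.5]
opening: 0.853
```

```bash
python3 go.py 577.4 -60.4 10 75.8; python3 - <<'E'
from h import *
c=cam("side"); cv2.imwrite("pics/s1.png",cv2.resize(c["image"][120:330,120:400][:,:,::-1],None,fx=2.8,fy=2.8,interpolation=cv2.INTER_CUBIC))
E
```

```text
t 2.45 pos [583.  -48.7 259.6] tipz 69.6 jaw -103.8 down [ 0.002  0.    -1.   ] y [-0.24 -0.97 -0.  ] z [-0.97  0.24 -0.  ] F [-0.6  0.1 -0.5] op 0.853 j6 1.61
shift tool-frame now: [59.6 12.8  2.8] yaw change -0.4
rotvec tool: [ 0.007 -0.002  0.001]
shift in final-yaw frame: [59.6 12.7  2.6]
```

View pics/s1.png

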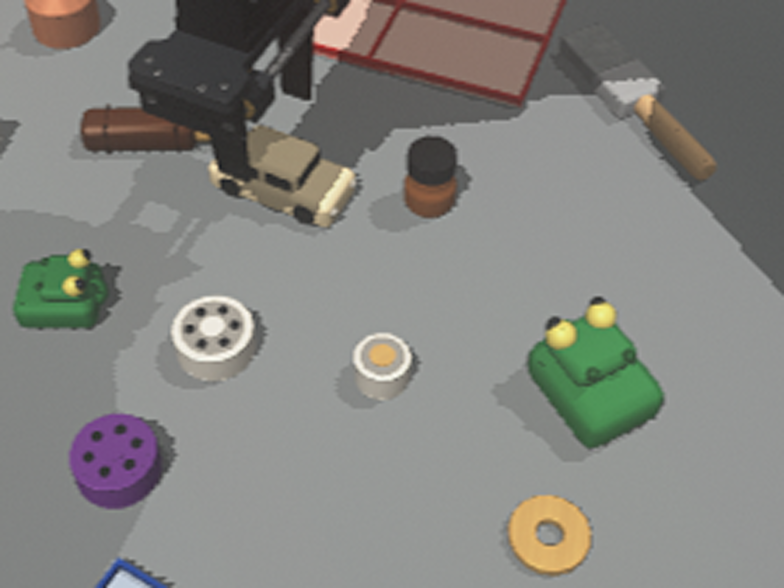

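The gripper is above the sedan at (280,170) in the crop, with the jar clear at (430,175). I centre, descend and close.

jog_arm:
  deltas: [0, 12.7, 2.6, 0, 0, 0, 0.85, 20, 0, 0, 0, 0, 0, 0.85, 25, 0, 0, 0, 0, 0, 0.85, 14, 0, 0, 0, 0, 0, 0.85, 0, 0, 0, 0, 0, 0, 0.85]

```text
t: 3.12
eef_pos: [578.0, -64.8, 207.0]
tcp_rot: [-3.068, 1.557, -0.169]
ft_force: [0.1, -0.2, -0.7]
opening: 0.851
```

```bash
python3 go.py 577.4 -60.4 10 75.8
```

```text
t 3.12 pos [578.  -64.8 207. ] tipz 17.0 jaw -103.9 down [ 0.014 -0.002 -1.   ] y [-0.24 -0.97 -0.  ] z [-0.97  0.24 -0.01] F [ 0.1 -0.2 -0.7] op 0.851 j6 1.59
shift tool-frame now: [ 7.  -4.1  1.8] yaw change -0.3
rotvec tool: [ 0.005 -0.014  0.001]
shift in final-yaw frame: [ 7.  -4.1  1.7]
```

jog_arm:
  deltas: [6, -4.1, 1.7, 0, -0.014, 0, 0.85, 0.5, 0, 0, 0, 0, 0, 0.85, 0, 0, 0, 0, 0, 0, 0.3, 0, 0, 0, 0, 0, 0, 0.3, 0, 0, 0, 0, 0, 0, 0.3, 0, 0, 0, 0, 0, 0, 0.3, 0, 0, 0, 0, 0, 0, 0.3]

```text
t: 4.0
eef_pos: [577.8, -60.3, 202.6]
tcp_rot: [-2.693, 1.568, 0.206]
ft_force: [-0.5, -0.4, 0.8]
opening: 0.48
```

```bash
python3 go.py 577.4 -60.4 10 75.8
```

```text
t 4.00 pos [577.8 -60.3 202.6] tipz 12.6 jaw -103.9 down [ 0.002  0.001 -1.   ] y [-0.24 -0.97 -0.  ] z [-0.97  0.24 -0.  ] F [-0.5 -0.4  0.8] op 0.480 j6 1.59
shift tool-frame now: [2.6 0.2 0.4] yaw change -0.3
rotvec tool: [ 0.005 -0.002  0.001]
shift in final-yaw frame: [2.6 0.2 0.4]
```

jog_arm:
  deltas: [-30, 0, 0, 0, 0, 0, 0, -30, 0, 0, 0, 0, 0, 0, 0, 0, 0, 0, 0, 0, 0]

```text
t: 4.38
eef_pos: [577.6, -60.4, 263.3]
tcp_rot: [-1.871, 1.57, 1.027]
ft_force: [-0.0, -0.5, -1.5]
opening: 0.484
```

```bash
python3 go.py 472.8 -232.2 60 82.1
```

```text
t 4.38 pos [577.6 -60.4 263.3] tipz 73.3 jaw -103.9 down [ 0.001  0.001 -1.   ] y [-0.24 -0.97 -0.  ] z [-0.97  0.24 -0.  ] F [-0.  -0.5 -1.5] op 0.484 j6 1.59
shift tool-frame now: [ 13.1 192.   60.4] yaw change 6.0
rotvec tool: [-0.105 -0.     0.001]
shift in final-yaw frame: [ 13.3 184.6  80.2]
```

jog_arm:
  deltas: [0, 0, 0, -0.105, 0, 0, 0, 0, 46, 20, 0, 0, 0, 0, 0, 46, 20, 0, 0, 0, 0, 0, 46, 20, 0, 0, 0, 0, 0, 46, 20, 0, 0, 0, 0, 0, 0, 0, 0, 0, 0, 0, 0, 0, 0, 0, 0, 0, 0]

```text
t: 5.25
eef_pos: [469.9, -235.8, 256.7]
tcp_rot: [-0.552, 1.564, 2.457]
ft_force: [-0.4, -0.2, -1.4]
opening: 0.477
```

```bash
python3 go.py 472.8 -232.2 16 82.1
```

```text
t 5.25 pos [ 469.9 -235.8  256.7] tipz 66.7 jaw -97.6 down [-0.005  0.004 -1.   ] y [-0.13 -0.99 -0.  ] z [-0.99  0.13  0.01] F [-0.4 -0.2 -1.4] op 0.477 j6 1.11
shift tool-frame now: [50.7 -3.8 -2.6] yaw change -0.3
rotvec tool: [0.005 0.006 0.003]
shift in final-yaw frame: [50.7 -4.  -2.3]
```

jog_arm:
  deltas: [15, -4, -2.3, 0.005, 0.006, 0.003, 0, 18, 0, 0, 0, 0, 0, 0, 12, 0, 0, 0, 0, 0, 0, 0, 0, 0, 0, 0, 0, 0]

```text
t: 5.75
eef_pos: [474.6, -228.4, 209.3]
tcp_rot: [-1.323, 1.57, 1.685]
ft_force: [-0.5, -0.5, -1.2]
opening: 0.485
```

```bash
python3 go.py 472.8 -232.2 16 82.1;python3 - <<'E'
from h import *
c=cam("side"); cv2.imwrite("pics/s2.png",cv2.resize(c["image"][80:230,200:400][:,:,::-1],None,fx=3.5,fy=3.5,interpolation=cv2.INTER_CUBIC))
E
```

```text
t 5.75 pos [ 474.6 -228.4  209.3] tipz 19.3 jaw -97.6 down [-0.     0.001 -1.   ] y [-0.13 -0.99 -0.  ] z [-0.99  0.13  0.  ] F [-0.5 -0.5 -1.2] op 0.485 j6 1.13
shift tool-frame now: [3.3 4.  1.3] yaw change -0.3
rotvec tool: [0.005 0.    0.001]
shift in final-yaw frame: [3.3 4.  1.3]
```

View pics/s2.png

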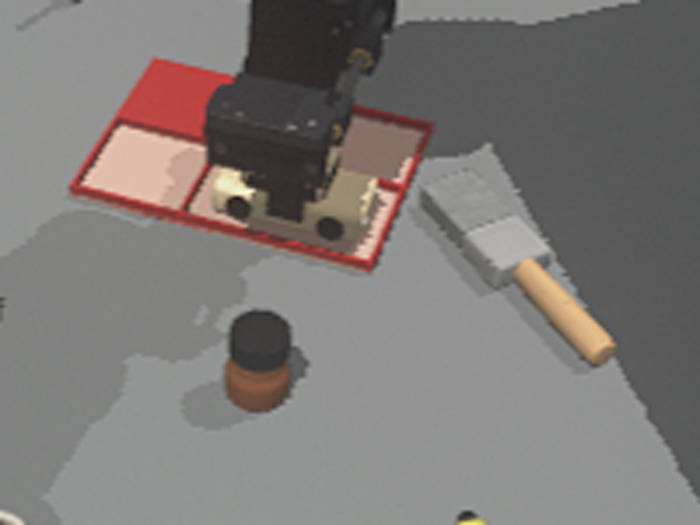

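The sedan at (295,205) is just above its pocket with margin at both ends. I make the final shift, lower and release.

jog_arm:
  deltas: [0.5, 4, 1, 0, 0, 0, 0, 2.8, 0, 0, 0, 0, 0, 0, 0, 0, 0, 0, 0, 0, 0]

```text
t: 6.18
eef_pos: [473.4, -232.6, 207.5]
tcp_rot: [3.051, 1.569, -0.224]
ft_force: [-0.3, 0.0, -1.9]
opening: 0.479
```

```bash
python3 go.py 472.8 -232.2 16 82.1
```

```text
t 6.17 pos [ 473.4 -232.6  207.5] tipz 17.5 jaw -97.6 down [ 0.002 -0.    -1.   ] y [-0.13 -0.99  0.  ] z [-0.99  0.13 -0.  ] F [-0.3  0.  -1.9] op 0.479 j6 1.12
shift tool-frame now: [ 1.5 -0.3  0.6] yaw change -0.3
rotvec tool: [ 0.005 -0.002 -0.   ]
shift in final-yaw frame: [ 1.5 -0.3  0.6]
```

jog_arm:
  deltas: [2.5, 0, 0, 0, 0, 0, 0, 0, 0, 0, 0, 0, 0, 0, 0, 0, 0, 0, 0, 0, 0.8, 0, 0, 0, 0, 0, 0, 0.8, 0, 0, 0, 0, 0, 0, 0.8]

```text
t: 6.8
eef_pos: [473.4, -232.8, 205.6]
tcp_rot: [2.911, 1.567, -0.364]
ft_force: [-0.1, -0.1, -0.1]
opening: 0.744
```

```bash
python3 go.py 586.5 85.5 70 0
```

```text
t 6.80 pos [ 473.4 -232.8  205.6] tipz 15.6 jaw -97.6 down [ 0.003 -0.001 -1.   ] y [-0.13 -0.99  0.  ] z [-0.99  0.13 -0.  ] F [-0.1 -0.1 -0.1] op 0.744 j6 1.12
shift tool-frame now: [ -54.5 -330.4  -70. ] yaw change -82.4
rotvec tool: [ 1.438 -0.003  0.002]
shift in final-yaw frame: [ -54.4 -113.1  318.3]
```

jog_arm:
  deltas: [-25, 0, 0, 0, 0, 0, 0.8, -40, 0, 0, 0, 0, 0, 0.8, 0, 0, 0, -0.187, 0, 0, 0.8, 0, 0, 0, -0.187, 0, 0, 0.8, 0, 0, 0, -0.187, 0, 0, 0.8, 0, 0, 0, 0, 0, 0, 0.8]

```text
t: 7.55
eef_pos: [473.2, -232.7, 272.6]
tcp_rot: [2.369, 1.567, -0.339]
ft_force: [1.0, 0.9, -0.9]
opening: 0.795
```

```bash
python3 go.py 586.5 85.5 70 115
```

```text
t 7.55 pos [ 473.2 -232.7  272.6] tipz 82.6 jaw -65.2 down [ 0.003 -0.001 -1.   ] y [ 0.42 -0.91  0.  ] z [-0.91 -0.42 -0.  ] F [ 1.   0.9 -0.9] op 0.795 j6 0.55
shift tool-frame now: [  12.6 -241.1 -236.5] yaw change 0.2
rotvec tool: [-0.003 -0.002 -0.002]
shift in final-yaw frame: [  12.6 -240.5 -237.2]
```

jog_arm:
  deltas: [0, -40, -39, 0, 0, 0, 0.8, 0, -40, -39, 0, 0, 0, 0.8, 0, -40, -39, 0, 0, 0, 0.8, 0, -40, -39, 0, 0, 0, 0.8, 0, -40, -39, 0, 0, 0, 0.8, 0, -40, -39, 0, 0, 0, 0.8, 0, 0, 0, 0, 0, 0, 0.8]

```text
t: 8.43
eef_pos: [593.0, 90.7, 271.9]
tcp_rot: [2.43, 1.566, -0.317]
ft_force: [-1.3, -0.1, 1.2]
opening: 0.799
```

```bash
python3 go.py 586.5 85.5 10 115;python3 - <<'E'
from h import *
c=cam("side"); np.save("side1.npy",c["image"]);cv2.imwrite("pics/s3.png",cv2.resize(c["image"][80:330,120:400][:,:,::-1],None,fx=2.4,fy=2.4,interpolation=cv2.INTER_CUBIC))
c=eyes.read_camera("top")
print(onz(c,[222.8,163],24))
E
```

```text
t 8.43 pos [593.   90.7 271.9] tipz 81.9 jaw -67.4 down [ 0.005 -0.001 -1.   ] y [ 0.38 -0.92  0.  ] z [-0.92 -0.38 -0.  ] F [-1.3 -0.1  1.2] op 0.799 j6 1.22
shift tool-frame now: [71.9  2.1  8.2] yaw change 2.4
rotvec tool: [-0.042 -0.004 -0.003]
shift in final-yaw frame: [71.9  2.   8. ]
[[586.37312926  84.76210947]]
```

View pics/s3.png

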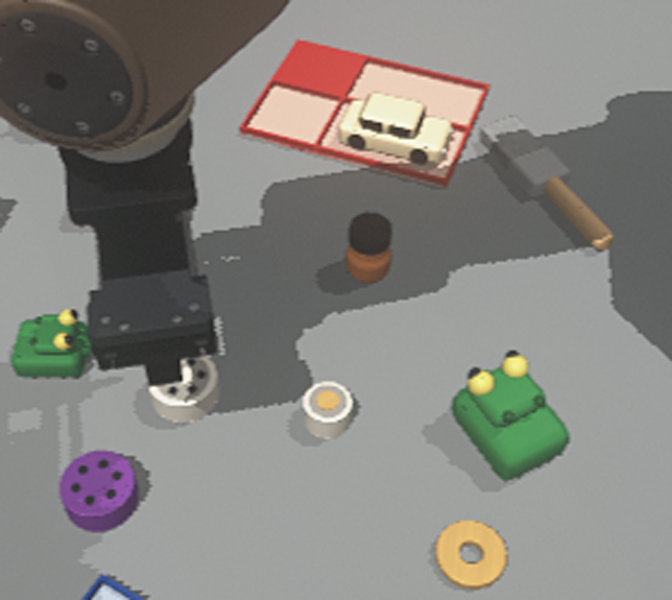

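The sedan sits flat in its pocket at (395,128), upright. The gripper is over the dotted wheel at (183,388). I descend.

jog_arm:
  deltas: [10, 2.5, 8, -0.03, -0.004, -0.003, 0.8, 24, 0, 0, 0, 0, 0, 0.8, 24, 0, 0, 0, 0, 0, 0.8, 0, 0, 0, 0, 0, 0, 0.8]

```text
t: 9.02
eef_pos: [584.4, 76.7, 213.0]
tcp_rot: [-0.016, 1.568, -2.747]
ft_force: [-0.1, 0.7, 0.3]
opening: 0.802
```

```bash
python3 go.py 586.5 85 9 115
```

```text
t 9.03 pos [584.4  76.7 213. ] tipz 23.0 jaw -66.5 down [-0.002 -0.001 -1.   ] y [ 0.4  -0.92 -0.  ] z [-0.92 -0.4   0.  ] F [-0.1  0.7  0.3] op 0.802 j6 1.18
shift tool-frame now: [14.  -6.8 -5.2] yaw change 1.5
rotvec tool: [-0.027  0.003  0.   ]
shift in final-yaw frame: [14.  -6.6 -5.4]
```

jog_arm:
  deltas: [0, -6.7, -5.3, 0, 0, 0, 0.8, 0, 0, 0, 0, 0, 0, 0.8, 14.5, 0, 0, 0, 0, 0, 0.8, 0, 0, 0, 0, 0, 0, 0.8]

```text
t: 9.52
eef_pos: [587.0, 84.3, 200.1]
tcp_rot: [1.698, 1.57, -1.038]
ft_force: [-0.3, 0.0, 0.4]
opening: 0.798
```

```bash
python3 go.py 586.5 85 9 115
```

```text
t 9.53 pos [587.   84.3 200.1] tipz 10.1 jaw -66.7 down [ 0.001 -0.001 -1.   ] y [ 0.4  -0.92  0.  ] z [-0.92 -0.4  -0.  ] F [-0.3  0.   0.4] op 0.798 j6 1.20
shift tool-frame now: [ 1.1 -0.8  0.2] yaw change 1.7
rotvec tool: [-0.03  -0.    -0.001]
shift in final-yaw frame: [ 1.1 -0.8  0.2]
```

Close (the wheel should stop the jaws at 0.547), then lift.

jog_arm:
  deltas: [1, 0, 0, 0, 0, 0, 0.8, 0, 0, 0, 0, 0, 0, 0, 0, 0, 0, 0, 0, 0, 0, 0, 0, 0, 0, 0, 0, 0, 0, 0, 0, 0, 0, 0, 0, 0, 0, 0, 0, 0, 0, 0]

```text
t: 10.28
eef_pos: [587.1, 84.4, 199.2]
tcp_rot: [1.877, 1.57, -0.858]
ft_force: [-0.5, 0.0, -0.5]
opening: 0.538
```

```bash
python3 go.py 586.5 85 9 115
```

```text
t 10.28 pos [587.1  84.4 199.2] tipz 9.2 jaw -66.7 down [ 0.001 -0.001 -1.   ] y [ 0.4  -0.92  0.  ] z [-0.92 -0.4  -0.  ] F [-0.5  0.  -0.5] op 0.538 j6 1.20
shift tool-frame now: [ 0.2 -0.8  0.3] yaw change 1.7
rotvec tool: [-0.03  -0.    -0.001]
shift in final-yaw frame: [ 0.2 -0.8  0.3]
```

jog_arm:
  deltas: [-25, 0, 0, 0, 0, 0, 0, -40, 0, 0, 0, 0, 0, 0, 0, 0, 0, 0, 0, 0, 0]

```text
t: 10.65
eef_pos: [586.9, 84.4, 264.8]
tcp_rot: [0.149, 1.569, -2.586]
ft_force: [-0.3, 0.5, -3.6]
opening: 0.542
```

```bash
python3 go.py 572.8 -246.1 70 105
```

```text
t 10.65 pos [586.9  84.4 264.8] tipz 74.8 jaw -66.7 down [-0.002 -0.001 -1.   ] y [ 0.4  -0.92  0.  ] z [-0.92 -0.4   0.  ] F [-0.3  0.5 -3.6] op 0.542 j6 1.20
shift tool-frame now: [  5.1 298.  143.6] yaw change -8.3
rotvec tool: [ 0.145  0.002 -0.   ]
shift in final-yaw frame: [  4.8 315.6  99.2]
```

jog_arm:
  deltas: [0, 0, 0, 0.145, 0, 0, 0, 0, 45, 14.1, 0, 0, 0, 0, 0, 45, 14.1, 0, 0, 0, 0, 0, 45, 14.1, 0, 0, 0, 0, 0, 45, 14.1, 0, 0, 0, 0, 0, 45, 14.1, 0, 0, 0, 0, 0, 45, 14.1, 0, 0, 0, 0, 0, 45, 14.1, 0, 0, 0, 0, 0, 0, 0, 0, 0, 0, 0, 0, 0, 0, 0, 0, 0, 0]

```text
t: 11.9
eef_pos: [568.4, -254.2, 252.0]
tcp_rot: [-0.518, 1.554, 2.881]
ft_force: [0.3, 0.9, -1.6]
opening: 0.537
```

```bash
python3 go.py 572.8 -246.1 12.6 105
```

```text
t 11.90 pos [ 568.4 -254.2  252. ] tipz 62.0 jaw -75.2 down [-0.016  0.004 -1.   ] y [ 0.25 -0.97 -0.01] z [-0.97 -0.26  0.01] F [ 0.3  0.9 -1.6] op 0.537 j6 0.79
shift tool-frame now: [49.3 -6.4 -7. ] yaw change 0.2
rotvec tool: [-0.004  0.014  0.008]
shift in final-yaw frame: [49.4 -6.7 -6.3]
```

jog_arm:
  deltas: [0, -6.7, -6.3, 0, 0.014, 0.008, 0, 0, 0, 0, 0, 0, 0, 0, 20, 0, 0, 0, 0, 0, 0, 15, 0, 0, 0, 0, 0, 0, 0, 0, 0, 0, 0, 0, 0]

```text
t: 12.52
eef_pos: [574.0, -241.2, 215.7]
tcp_rot: [-2.371, 1.57, 1.034]
ft_force: [-0.1, -0.1, -1.7]
opening: 0.54
```

```bash
python3 go.py 572.8 -246.1 12.6 105;python3 - <<'E'
from h import *
c=cam("side"); cv2.imwrite("pics/s4.png",cv2.resize(c["image"][80:230,200:400][:,:,::-1],None,fx=3.5,fy=3.5,interpolation=cv2.INTER_CUBIC))
E
```

```text
t 12.53 pos [ 574.  -241.2  215.7] tipz 25.7 jaw -74.9 down [ 0.  0. -1.] y [ 0.26 -0.97 -0.  ] z [-0.97 -0.26 -0.  ] F [-0.1 -0.1 -1.7] op 0.540 j6 0.80
shift tool-frame now: [13.1  4.4  2.5] yaw change -0.1
rotvec tool: [ 0.002 -0.     0.   ]
shift in final-yaw frame: [13.1  4.4  2.5]
```

View pics/s4.png

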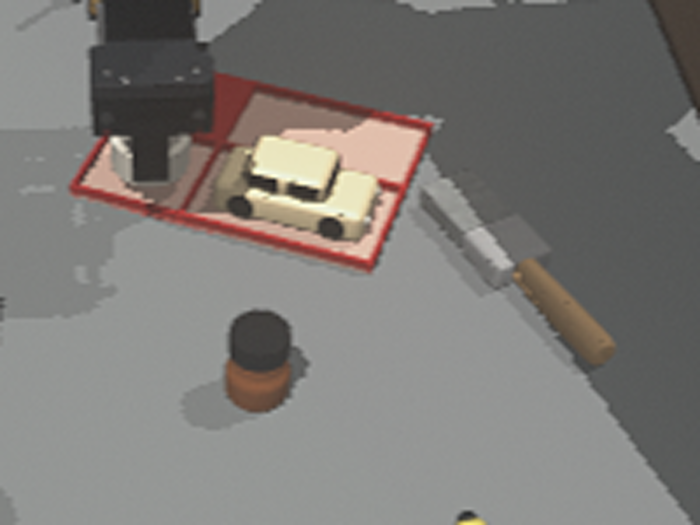

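The wheel at (150,160) is above its pocket, and the sedan is flat. I lower the wheel.

jog_arm:
  deltas: [0, 4.4, 2.5, 0, 0, 0, 0, 0, 0, 0, 0, 0, 0, 0, 11, 0, 0, 0, 0, 0, 0, 0, 0, 0, 0, 0, 0, 0, 0, 0, 0, 0, 0, 0, 0]

```text
t: 13.2
eef_pos: [573.0, -246.9, 205.9]
tcp_rot: [2.503, 1.568, -0.376]
ft_force: [0.6, -0.7, -1.3]
opening: 0.537
```

```bash
python3 go.py 572.8 -246.1 12.6 105
```

```text
t 13.20 pos [ 573.  -246.9  205.9] tipz 15.9 jaw -74.9 down [ 0.003 -0.001 -1.   ] y [ 0.26 -0.97  0.  ] z [-0.97 -0.26 -0.  ] F [ 0.6 -0.7 -1.3] op 0.537 j6 0.79
shift tool-frame now: [ 3.3 -0.8  0. ] yaw change -0.1
rotvec tool: [ 0.001 -0.002 -0.002]
shift in final-yaw frame: [ 3.3 -0.8 -0. ]
```

jog_arm:
  deltas: [3.8, -0.5, 0, 0, 0, 0, 0, 0, 0, 0, 0, 0, 0, 0, 0, 0, 0, 0, 0, 0, 0]

```text
t: 13.58
eef_pos: [572.9, -246.3, 202.0]
tcp_rot: [2.497, 1.567, -0.381]
ft_force: [0.3, 0.3, -2.6]
opening: 0.539
```

jog_arm:
  deltas: [0, 0, 0, 0, 0, 0, 0.78, 0, 0, 0, 0, 0, 0, 0.78, 0, 0, 0, 0, 0, 0, 0.78]

```text
t: 13.95
eef_pos: [573.1, -246.4, 202.5]
tcp_rot: [2.476, 1.567, -0.403]
ft_force: [-0.1, 0.0, 0.7]
opening: 0.766
```

```bash
python3 go.py 687.6 -88.2 80 103.1
```

```text
t 13.95 pos [ 573.1 -246.4  202.5] tipz 12.5 jaw -74.9 down [ 0.004 -0.002 -1.   ] y [ 0.26 -0.97  0.  ] z [-0.97 -0.26 -0.  ] F [-0.1  0.   0.7] op 0.766 j6 0.80
shift tool-frame now: [ -67.3 -122.8 -151.9] yaw change -2.0
rotvec tool: [ 0.034 -0.003 -0.003]
shift in final-yaw frame: [ -67.5 -128.1 -147.4]
```

jog_arm:
  deltas: [-25, 0, 0, 0, 0, 0, 0.75, -45, 0, 0, 0.034, 0, 0, 0.7, 0, -25, -29, 0, 0, 0, 0.7, 0, -25, -29, 0, 0, 0, 0.7, 0, -25, -29, 0, 0, 0, 0.7, 0, -25, -29, 0, 0, 0, 0.7, 0, -25, -29, 0, 0, 0, 0.7, 0, 0, 0, 0, 0, 0, 0.7, 0, 0, 0, 0, 0, 0, 0.7]

```text
t: 15.08
eef_pos: [688.9, -88.1, 275.9]
tcp_rot: [2.565, 1.565, -0.351]
ft_force: [-0.4, -0.5, -0.3]
opening: 0.698
```

```bash
python3 go.py 687.6 -88.2 9 103.1;python3 - <<'E'
from h import *
c=cam("side"); cv2.imwrite("pics/s5.png",cv2.resize(c["image"][80:250,120:400][:,:,::-1],None,fx=2.8,fy=2.8,interpolation=cv2.INTER_CUBIC))
E
```

```text
t 15.07 pos [688.9 -88.1 275.9] tipz 85.9 jaw -77.0 down [ 0.006 -0.002 -1.   ] y [ 0.22 -0.97  0.  ] z [-0.97 -0.22 -0.  ] F [-0.4 -0.5 -0.3] op 0.698 j6 1.12
shift tool-frame now: [76.9 -0.4  1.6] yaw change 0.1
rotvec tool: [-0.003 -0.005 -0.003]
shift in final-yaw frame: [76.9 -0.2  1.2]
```

View pics/s5.png

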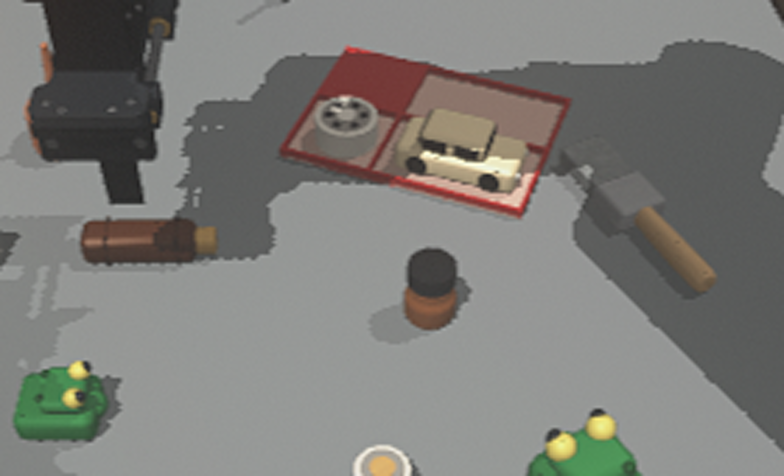

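The large wheel sits flat in its pocket at (345,125), and the handle is at (150,240) below the gripper. I descend.

jog_arm:
  deltas: [20, 0, 1, 0, -0.005, -0.003, 0.7, 35, 0, 0, 0, 0, 0, 0.7, 0, 0, 0, 0, 0, 0, 0.7, 0, 0, 0, 0, 0, 0, 0.7]

```text
t: 15.62
eef_pos: [686.4, -91.6, 218.1]
tcp_rot: [-0.362, 1.569, 3.001]
ft_force: [1.0, 0.5, 0.5]
opening: 0.696
```

```bash
python3 go.py 687.6 -88.2 8 103.1
```

```text
t 15.62 pos [686.4 -91.6 218.1] tipz 28.1 jaw -77.3 down [-0.002  0.    -1.   ] y [ 0.22 -0.98 -0.  ] z [-0.98 -0.22  0.  ] F [1.  0.5 0.5] op 0.696 j6 1.12
shift tool-frame now: [20.1 -3.1 -2. ] yaw change 0.4
rotvec tool: [-0.007  0.002  0.001]
shift in final-yaw frame: [20.1 -3.1 -1.9]
```

jog_arm:
  deltas: [10, -3, -1.9, 0, 0, 0, 0.7, 0, 0, 0, 0, 0, 0, 0.7, 11, 0, 0, 0, 0, 0, 0.7, 0, 0, 0, 0, 0, 0, 0.7]

```text
t: 16.12
eef_pos: [687.8, -88.2, 197.7]
tcp_rot: [2.501, 1.57, -0.419]
ft_force: [-0.7, 0.2, -0.3]
opening: 0.701
```

```bash
python3 go.py 687.6 -88.2 8 103.1
```

```text
t 16.12 pos [687.8 -88.2 197.7] tipz 7.7 jaw -77.3 down [ 0.001 -0.    -1.   ] y [ 0.22 -0.98  0.  ] z [-0.98 -0.22 -0.  ] F [-0.7  0.2 -0.3] op 0.701 j6 1.13
shift tool-frame now: [-0.3 -0.1  0.2] yaw change 0.4
rotvec tool: [-0.007 -0.001 -0.001]
shift in final-yaw frame: [-0.3 -0.1  0.2]
```

jog_arm:
  deltas: [0, 0, 0, 0, 0, 0, 0, 0, 0, 0, 0, 0, 0, 0, 0, 0, 0, 0, 0, 0, 0, 0, 0, 0, 0, 0, 0, 0, 0, 0, 0, 0, 0, 0, 0, 0, 0, 0, 0, 0, 0, 0, 0, 0, 0, 0, 0, 0, 0]

```text
t: 17.0
eef_pos: [688.0, -88.3, 198.3]
tcp_rot: [2.606, 1.569, -0.314]
ft_force: [-0.2, -0.0, 0.7]
opening: 0.297
```

jog_arm:
  deltas: [-20, 0, 0, 0, 0, 0, 0, -40, 0, 0, 0, 0, 0, 0, 0, 0, 0, 0, 0, 0, 0]

```text
t: 17.38
eef_pos: [688.1, -88.3, 262.5]
tcp_rot: [2.645, 1.568, -0.275]
ft_force: [0.1, -1.1, -0.9]
opening: 0.292
```

```bash
python3 go.py 462.8 -304.5 80 82.1;python3 - <<'E'
from h import *
c=cam("side"); cv2.imwrite("pics/s6.png",cv2.resize(c["image"][80:250,120:400][:,:,::-1],None,fx=2.8,fy=2.8,interpolation=cv2.INTER_CUBIC))
E
```

```text
t 17.38 pos [688.1 -88.3 262.5] tipz 72.5 jaw -77.3 down [ 0.003 -0.001 -1.   ] y [ 0.22 -0.98  0.  ] z [-0.98 -0.22 -0.  ] F [ 0.1 -1.1 -0.9] op 0.292 j6 1.13
shift tool-frame now: [ -8.  161.4 267.3] yaw change -20.6
rotvec tool: [ 0.36  -0.003 -0.001]
shift in final-yaw frame: [ -7.5 245.2 193.4]
```

View pics/s6.png

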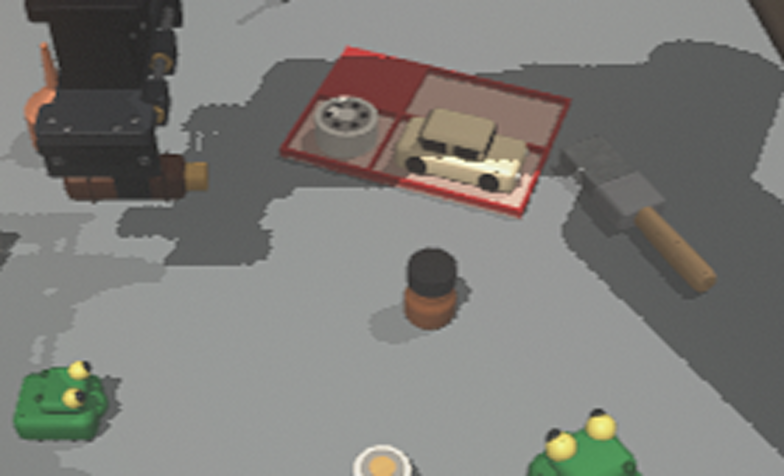

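jog_arm:
  deltas: [0, 0, 0, 0.18, 0, 0, 0, 0, 0, 0, 0.18, 0, 0, 0, 0, 34.5, 27, 0, 0, 0, 0, 0, 34.5, 27, 0, 0, 0, 0, 0, 34.5, 27, 0, 0, 0, 0, 0, 34.5, 27, 0, 0, 0, 0, 0, 34.5, 27, 0, 0, 0, 0, 0, 34.5, 27, 0, 0, 0, 0, 0, 34, 27, 0, 0, 0, 0, 0, 0, 0, 0, 0, 0, 0]

```text
t: 18.68
eef_pos: [456.2, -302.9, 257.2]
tcp_rot: [-0.294, 1.562, 2.698]
ft_force: [-0.2, -0.3, -0.9]
opening: 0.291
```

jog_arm:
  deltas: [0, 0, 0, 0, 0, 0, 0]

```text
t: 18.8
eef_pos: [456.3, -302.8, 257.0]
tcp_rot: [-0.315, 1.562, 2.677]
ft_force: [0.3, 0.6, -0.5]
opening: 0.288
```

```bash
python3 go.py 462.8 -304.5 12 82.1
```

```text
t 18.80 pos [ 456.3 -302.8  257. ] tipz 67.0 jaw -98.6 down [-0.008  0.004 -1.   ] y [-0.15 -0.99 -0.  ] z [-0.99  0.15  0.01] F [ 0.3  0.6 -0.5] op 0.288 j6 1.02
shift tool-frame now: [55.   0.8 -7.2] yaw change 0.7
rotvec tool: [-0.012  0.009  0.003]
shift in final-yaw frame: [55.   0.7 -6.7]
```

jog_arm:
  deltas: [0, 0.5, -7, -0.012, 0.009, 0.003, 0, 0, 0, 0, 0, 0, 0, 0, 20, 0, 0, 0, 0, 0, 0, 20, 0, 0, 0, 0, 0, 0, 0, 0, 0, 0, 0, 0, 0]

```text
t: 19.42
eef_pos: [466.4, -301.8, 216.0]
tcp_rot: [2.799, 1.569, -0.474]
ft_force: [-1.4, -0.1, -0.5]
opening: 0.292
```

```bash
python3 go.py 462.8 -304.5 11.4 82.1
```

```text
t 19.43 pos [ 466.4 -301.8  216. ] tipz 26.0 jaw -97.5 down [ 0.002 -0.001 -1.   ] y [-0.13 -0.99  0.  ] z [-0.99  0.13 -0.  ] F [-1.4 -0.1 -0.5] op 0.292 j6 1.01
shift tool-frame now: [14.6  3.1  3.3] yaw change -0.4
rotvec tool: [ 0.006 -0.002 -0.001]
shift in final-yaw frame: [14.6  3.1  3.2]
```

jog_arm:
  deltas: [0, 3, 3, 0.006, 0, 0, 0, 0, 0, 0, 0, 0, 0, 0, 11.5, 0, 0, 0, 0, 0, 0, 0, 0, 0, 0, 0, 0, 0]

```text
t: 19.92
eef_pos: [463.4, -304.4, 205.6]
tcp_rot: [2.675, 1.567, -0.603]
ft_force: [-0.3, 0.9, 0.1]
opening: 0.294
```

```bash
python3 go.py 462.8 -304.5 11.4 82.1;python3 - <<'E'
from h import *
c=cam("side"); cv2.imwrite("pics/s7.png",cv2.resize(c["image"][70:220,220:400][:,:,::-1],None,fx=3.8,fy=3.8,interpolation=cv2.INTER_CUBIC))
E
```

```text
t 19.93 pos [ 463.4 -304.4  205.6] tipz 15.6 jaw -97.9 down [ 0.004 -0.002 -1.   ] y [-0.14 -0.99  0.  ] z [-0.99  0.14 -0.  ] F [-0.3  0.9  0.1] op 0.294 j6 1.01
shift tool-frame now: [4.2 0.1 0.6] yaw change -0.0
rotvec tool: [ 0.001 -0.004 -0.002]
shift in final-yaw frame: [4.2 0.1 0.6]
```

View pics/s7.png

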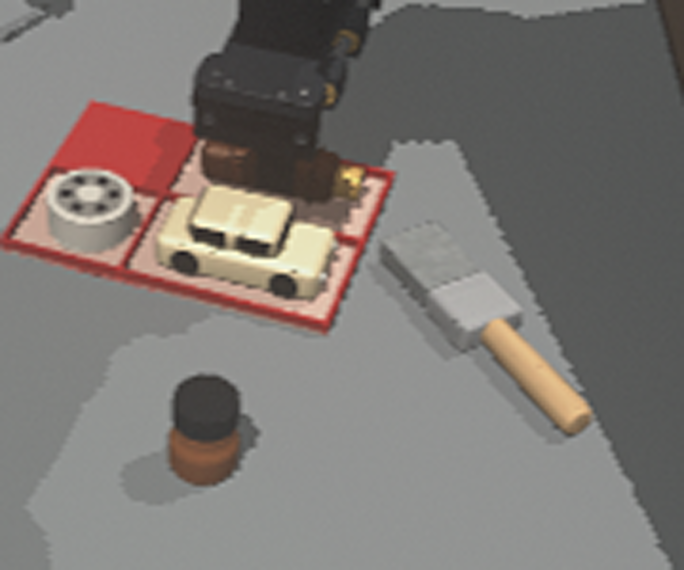

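The handle at (280,175) is inside its pocket, about 4 mm up. I lower it the last bit and release.

jog_arm:
  deltas: [4.8, 0, 0.5, 0, -0.004, -0.002, 0, 0, 0, 0, 0, 0, 0, 0, 0, 0, 0, 0, 0, 0, 0]

```text
t: 20.35
eef_pos: [463.1, -304.5, 201.0]
tcp_rot: [2.45, 1.57, -0.829]
ft_force: [-0.0, 0.6, 0.8]
opening: 0.293
```

jog_arm:
  deltas: [0, 0, 0, 0, 0, 0, 0.5, 0, 0, 0, 0, 0, 0, 0.5, 0, 0, 0, 0, 0, 0, 0.5, -20, 0, 0, 0, 0, 0, 0.5, -40, 0, 0, 0, 0, 0, 0.5, -30, 0, 0, 0, 0, 0, 0.7, 0, 0, 0, 0, 0, 0, 0.8]

```text
t: 21.22
eef_pos: [463.1, -304.5, 293.0]
tcp_rot: [-0.438, 1.57, 2.566]
ft_force: [-0.5, 0.1, -0.5]
opening: 0.652
```

```bash
python3 go.py 692.8 70.8 90 101.3;python3 - <<'E'
from h import *
c=cam("side"); cv2.imwrite("pics/s8.png",cv2.resize(c["image"][70:220,220:400][:,:,::-1],None,fx=3.8,fy=3.8,interpolation=cv2.INTER_CUBIC))
E
```

```text
t 21.23 pos [ 463.1 -304.5  293. ] tipz 103.0 jaw -97.9 down [-0.001  0.    -1.   ] y [-0.14 -0.99 -0.  ] z [-0.99  0.14  0.  ] F [-0.5  0.1 -0.5] op 0.652 j6 1.01
shift tool-frame now: [  13.  -403.2 -176.2] yaw change 19.2
rotvec tool: [-0.334  0.001  0.   ]
shift in final-yaw frame: [  13.  -323.  -298.8]
```

View pics/s8.png

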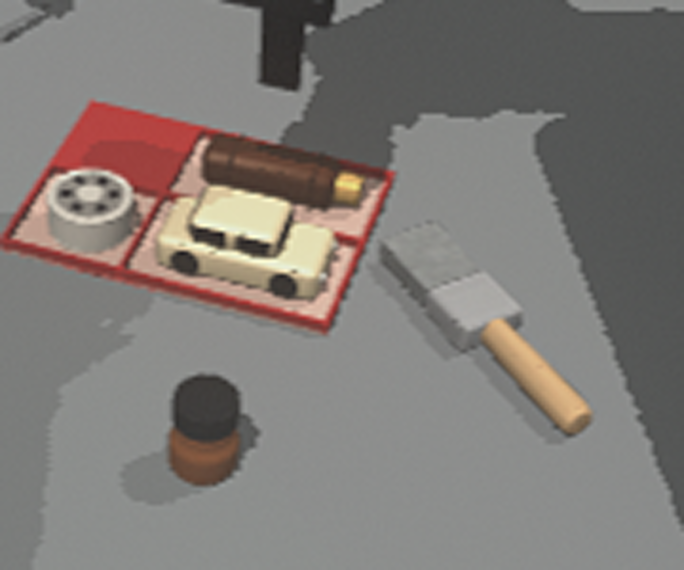

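The handle lies flat in its pocket at (280,175), so the red tray is complete. Next is the small frog.

jog_arm:
  deltas: [0, 0, 0, -0.167, 0, 0, 0.8, 0, 0, 0, -0.167, 0, 0, 0.8, 0, -39, -36, 0, 0, 0, 0.8, 0, -39, -36, 0, 0, 0, 0.8, 0, -39, -36, 0, 0, 0, 0.8, 0, -39, -36, 0, 0, 0, 0.8, 0, -39, -36, 0, 0, 0, 0.8, 0, -39, -36, 0, 0, 0, 0.8, 0, -39, -36, 0, 0, 0, 0.8, 0, -39, -36, 0, 0, 0, 0.8]

```text
t: 22.52
eef_pos: [684.8, 68.4, 276.2]
tcp_rot: [-0.56, 1.55, 2.783]
ft_force: [0.6, -1.1, -0.6]
opening: 0.798
```

jog_arm:
  deltas: [0, 0, 0, 0, 0, 0, 0.8, 0, 0, 0, 0, 0, 0, 0.8]

```text
t: 22.78
eef_pos: [685.2, 71.5, 272.2]
tcp_rot: [-0.505, 1.546, 2.843]
ft_force: [0.2, 0.1, -0.6]
opening: 0.797
```

```bash
python3 go.py 692.8 70.8 70 101.3
```

```text
t 22.77 pos [685.2  71.5 272.2] tipz 82.2 jaw -78.2 down [-0.024  0.007 -1.   ] y [ 0.2  -0.98 -0.01] z [-0.98 -0.2   0.02] F [ 0.2  0.1 -0.6] op 0.797 j6 1.37
shift tool-frame now: [12.1  2.4 -7.6] yaw change -0.5
rotvec tool: [0.009 0.022 0.012]
shift in final-yaw frame: [12.2  2.2 -7.4]
```

jog_arm:
  deltas: [10, 2.3, -7.5, 0.009, 0.022, 0.012, 0.8, 0, 0, 0, 0, 0, 0, 0.8, 20, 0, 0, 0, 0, 0, 0.8, 0, 0, 0, 0, 0, 0, 0.8]

```text
t: 23.28
eef_pos: [692.4, 67.6, 238.5]
tcp_rot: [0.606, 1.57, -2.343]
ft_force: [-0.2, 0.3, -0.5]
opening: 0.8
```

```bash
python3 go.py 692.8 70.8 9 101.3;python3 - <<'E'
from h import *
c=cam("side"); cv2.imwrite("pics/s9.png",cv2.resize(c["image"][150:320,90:310][:,:,::-1],None,fx=3,fy=3,interpolation=cv2.INTER_CUBIC))
E
```

```text
t 23.27 pos [692.4  67.6 238.5] tipz 48.5 jaw -79.0 down [-0.001 -0.001 -1.   ] y [ 0.19 -0.98  0.  ] z [-0.98 -0.19  0.  ] F [-0.2  0.3 -0.5] op 0.800 j6 1.38
shift tool-frame now: [39.5 -3.1 -1.1] yaw change 0.3
rotvec tool: [-0.005  0.001 -0.001]
shift in final-yaw frame: [39.5 -3.  -1. ]
```

View pics/s9.png

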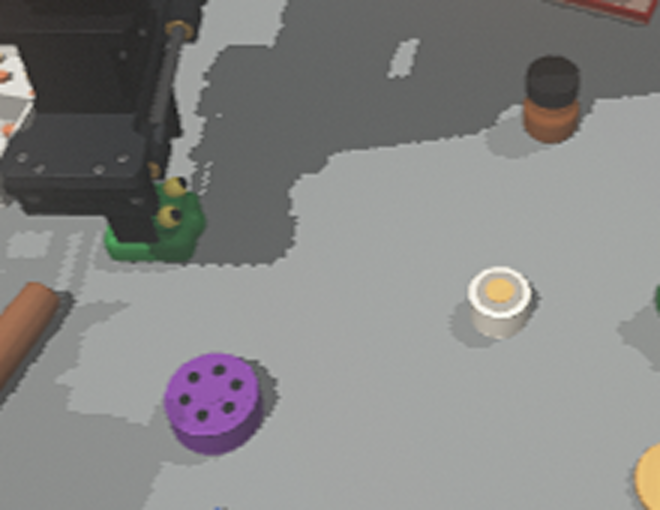

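The fingers straddle the frog at (155,225), with nothing else in the way. I centre and descend.

jog_arm:
  deltas: [0, -3, -1, 0, 0, 0, 0.8, 20, 0, 0, 0, 0, 0, 0.8, 0, 0, 0, 0, 0, 0, 0.8, 17, 0, 0, 0, 0, 0, 0.8, 0, 0, 0, 0, 0, 0, 0.8]

```text
t: 23.95
eef_pos: [693.1, 71.1, 200.4]
tcp_rot: [2.488, 1.569, -0.461]
ft_force: [-0.4, -0.4, 0.5]
opening: 0.805
```

```bash
python3 go.py 692.8 70.8 9 101.3
```

```text
t 23.95 pos [693.1  71.1 200.4] tipz 10.4 jaw -78.9 down [ 0.001 -0.001 -1.   ] y [ 0.19 -0.98  0.  ] z [-0.98 -0.19 -0.  ] F [-0.4 -0.4  0.5] op 0.805 j6 1.39
shift tool-frame now: [1.4 0.3 0.4] yaw change 0.2
rotvec tool: [-0.004 -0.001 -0.001]
shift in final-yaw frame: [1.4 0.3 0.4]
```

jog_arm:
  deltas: [1, 0, 0, 0, 0, 0, 0.8, 0, 0, 0, 0, 0, 0, 0, 0, 0, 0, 0, 0, 0, 0, 0, 0, 0, 0, 0, 0, 0, 0, 0, 0, 0, 0, 0, 0, 0, 0, 0, 0, 0, 0, 0, 0, 0, 0, 0, 0, 0, 0]

```text
t: 24.82
eef_pos: [693.4, 71.1, 200.2]
tcp_rot: [2.715, 1.568, -0.234]
ft_force: [1.3, -0.2, -0.7]
opening: 0.456
```

```bash
python3 go.py 692.8 70.8 9 101.3
```

```text
t 24.82 pos [693.4  71.1 200.2] tipz 10.2 jaw -79.0 down [ 0.003 -0.001 -1.   ] y [ 0.19 -0.98  0.  ] z [-0.98 -0.19 -0.  ] F [ 1.3 -0.2 -0.7] op 0.456 j6 1.39
shift tool-frame now: [1.2 0.2 0.6] yaw change 0.3
rotvec tool: [-0.004 -0.003 -0.001]
shift in final-yaw frame: [1.2 0.2 0.6]
```

jog_arm:
  deltas: [-20, 0, 0, 0, 0, 0, 0, -40, 0, 0, 0, 0, 0, 0, 0, 0, 0, 0, 0, 0, 0]

```text
t: 25.2
eef_pos: [693.4, 71.1, 264.5]
tcp_rot: [2.772, 1.567, -0.177]
ft_force: [-0.2, 0.6, -0.4]
opening: 0.459
```

```bash
python3 go.py 504.5 309.1 75 71.3
```

```text
t 25.20 pos [693.4  71.1 264.5] tipz 74.5 jaw -79.0 down [ 0.004 -0.001 -1.   ] y [ 0.19 -0.98  0.  ] z [-0.98 -0.19 -0.  ] F [-0.2  0.6 -0.4] op 0.459 j6 1.39
shift tool-frame now: [  -1.4 -269.7  139.8] yaw change -29.7
rotvec tool: [ 0.519 -0.004 -0.   ]
shift in final-yaw frame: [  -0.5 -164.8  255.2]
```

jog_arm:
  deltas: [0, 0, 0, 0.173, 0, 0, 0, 0, 0, 0, 0.173, 0, 0, 0, 0, 0, 0, 0.173, 0, 0, 0, 0, -26.5, 41, 0, 0, 0, 0, 0, -26.5, 41, 0, 0, 0, 0, 0, -26.5, 41, 0, 0, 0, 0, 0, -26.5, 41, 0, 0, 0, 0, 0, -26.5, 41, 0, 0, 0, 0, 0, -26.5, 41, 0, 0, 0, 0, 0, 0, 0, 0, 0, 0, 0]

```text
t: 26.45
eef_pos: [509.0, 309.5, 266.1]
tcp_rot: [-2.927, 1.566, -0.131]
ft_force: [0.4, -0.6, -1.0]
opening: 0.457
```

jog_arm:
  deltas: [0, 0, 0, 0, 0, 0, 0]

```text
t: 26.58
eef_pos: [509.1, 309.4, 266.2]
tcp_rot: [-2.918, 1.565, -0.121]
ft_force: [0.1, -0.0, -1.1]
opening: 0.46
```

```bash
python3 go.py 504.5 309.1 14 71.3
```

```text
t 26.57 pos [509.1 309.4 266.2] tipz 76.2 jaw -109.8 down [ 0.005 -0.001 -1.   ] y [-0.34 -0.94 -0.  ] z [-0.94  0.34 -0.01] F [ 0.1 -0.  -1.1] op 0.460 j6 2.35
shift tool-frame now: [62.2  1.9  4.6] yaw change 1.1
rotvec tool: [-0.019 -0.005  0.001]
shift in final-yaw frame: [62.2  1.8  4.3]
```

jog_arm:
  deltas: [0, 1.8, 4.3, -0.019, -0.005, 0.001, 0, 0, 0, 0, 0, 0, 0, 0, 25, 0, 0, 0, 0, 0, 0, 20, 0, 0, 0, 0, 0, 0, 0, 0, 0, 0, 0, 0, 0]

```text
t: 27.2
eef_pos: [506.7, 305.8, 220.6]
tcp_rot: [-2.444, 1.569, 0.367]
ft_force: [-0.0, -0.3, 0.1]
opening: 0.462
```

```bash
python3 go.py 504.5 309.1 13.4 71.3;python3 - <<'E'
from h import *
c=cam("side"); cv2.imwrite("pics/s10.png",cv2.resize(c["image"][190:384,80:300][:,:,::-1],None,fx=3,fy=3,interpolation=cv2.INTER_CUBIC))
c=cam("top"); cv2.imwrite("pics/t10.png",cv2.resize(c["image"][110:260,90:290][:,:,::-1],None,fx=3,fy=3,interpolation=cv2.INTER_CUBIC))
E
```

```text
t 27.20 pos [506.7 305.8 220.6] tipz 30.6 jaw -108.9 down [ 0.001  0.    -1.   ] y [-0.32 -0.95 -0.  ] z [-0.95  0.32 -0.  ] F [-0.  -0.3  0.1] op 0.462 j6 2.33
shift tool-frame now: [17.2 -2.3  3.2] yaw change 0.2
rotvec tool: [-0.004 -0.001  0.001]
shift in final-yaw frame: [17.2 -2.4  3.2]
```

View pics/s10.png

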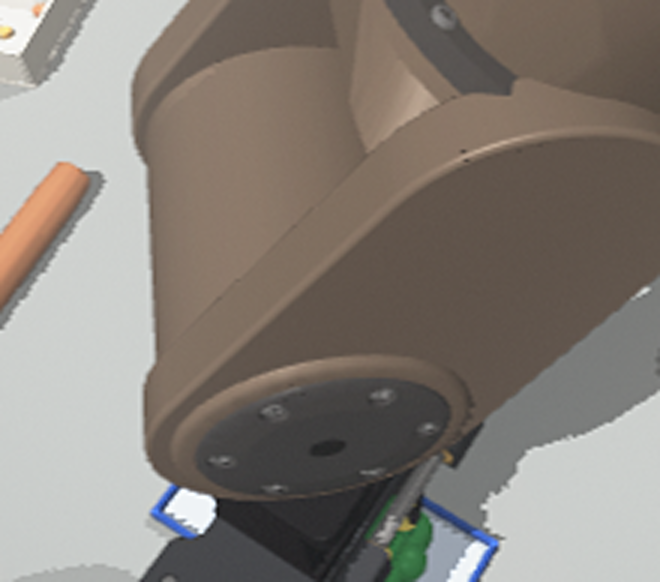

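The frog at (405,545) is over the long pocket, but the arm mostly hides it. I rely on the measured pose and lower it.

jog_arm:
  deltas: [0, -2.4, 3.2, 0, 0, 0, 0, 0, 0, 0, 0, 0, 0, 0, 14, 0, 0, 0, 0, 0, 0, 0, 0, 0, 0, 0, 0, 0, 0, 0, 0, 0, 0, 0, 0]

```text
t: 27.92
eef_pos: [504.9, 309.8, 208.9]
tcp_rot: [-2.394, 1.564, 0.418]
ft_force: [1.0, 0.4, -0.0]
opening: 0.459
```

```bash
python3 go.py 504.5 309.1 13.4 71.3
```

```text
t 27.93 pos [504.9 309.8 208.9] tipz 18.9 jaw -108.9 down [ 0.006  0.003 -1.   ] y [-0.32 -0.95 -0.  ] z [-0.95  0.32 -0.  ] F [ 1.   0.4 -0. ] op 0.459 j6 2.34
shift tool-frame now: [5.5 0.8 0.2] yaw change 0.2
rotvec tool: [-0.004 -0.005  0.004]
shift in final-yaw frame: [5.5 0.8 0.2]
```

jog_arm:
  deltas: [5.5, 0.8, 0, 0, -0.005, 0.004, 0, 0, 0, 0, 0, 0, 0, 0, 0, 0, 0, 0, 0, 0, 0]

```text
t: 28.3
eef_pos: [504.7, 309.0, 203.0]
tcp_rot: [-0.312, 1.57, 2.5]
ft_force: [0.2, -0.3, 1.3]
opening: 0.463
```

```bash
python3 go.py 504.5 309.1 13.4 71.3
```

```text
t 28.30 pos [504.7 309.  203. ] tipz 13.0 jaw -108.9 down [-0.  0. -1.] y [-0.32 -0.95 -0.  ] z [-0.95  0.32  0.  ] F [ 0.2 -0.3  1.3] op 0.463 j6 2.34
shift tool-frame now: [-0.4 -0.1  0.3] yaw change 0.2
rotvec tool: [-0.004  0.001  0.   ]
shift in final-yaw frame: [-0.4 -0.1  0.3]
```

Force is slightly positive, so the frog is touching the floor. I release and rise.

jog_arm:
  deltas: [0, 0, 0, 0, 0, 0, 0.75, 0, 0, 0, 0, 0, 0, 0.75, 0, 0, 0, 0, 0, 0, 0.75, -20, 0, 0, 0, 0, 0, 0.75, -45, 0, 0, 0, 0, 0, 0.75, 0, 0, 0, 0, 0, 0, 0.75]

```text
t: 29.05
eef_pos: [504.8, 308.9, 269.3]
tcp_rot: [0.414, 1.569, -3.058]
ft_force: [0.6, 0.9, -0.2]
opening: 0.755
```

```bash
python3 go.py 475.9 85.0 75 100
```

```text
t 29.05 pos [504.8 308.9 269.3] tipz 79.3 jaw -108.9 down [-0.001 -0.    -1.   ] y [-0.32 -0.95  0.  ] z [-0.95  0.32  0.  ] F [ 0.6  0.9 -0.2] op 0.755 j6 2.34
shift tool-frame now: [  4.4 221.2 -45.2] yaw change 28.9
rotvec tool: [-0.505  0.001 -0.   ]
shift in final-yaw frame: [  4.3 215.5  67.4]
```

jog_arm:
  deltas: [0, 0, 0, -0.168, 0, 0, 0.7, 0, 0, 0, -0.168, 0, 0, 0.7, 0, 0, 0, -0.168, 0, 0, 0.7, 0, 42, 13, 0, 0, 0, 0.7, 0, 42, 13, 0, 0, 0, 0.7, 0, 42, 13, 0, 0, 0, 0.7, 0, 42, 13, 0, 0, 0, 0.7, 0, 42, 13, 0, 0, 0, 0.7, 0, 0, 0, 0, 0, 0, 0.7, 0, 0, 0, 0, 0, 0, 0.7]

```text
t: 30.3
eef_pos: [478.7, 84.4, 263.7]
tcp_rot: [-0.022, 1.563, -2.971]
ft_force: [-0.6, -0.7, -0.8]
opening: 0.694
```

```bash
python3 go.py 475.9 84.3 9 100;python3 - <<'E'
from h import *
c=cam("side"); cv2.imwrite("pics/s11.png",cv2.resize(c["image"][190:384,100:340][:,:,::-1],None,fx=3,fy=3,interpolation=cv2.INTER_CUBIC))
E
```

```text
t 30.30 pos [478.7  84.4 263.7] tipz 73.7 jaw -79.0 down [-0.007 -0.001 -1.   ] y [ 0.19 -0.98 -0.  ] z [-0.98 -0.19  0.01] F [-0.6 -0.7 -0.8] op 0.694 j6 1.42
shift tool-frame now: [64.7 -0.4  2.3] yaw change -1.0
rotvec tool: [0.018 0.007 0.   ]
shift in final-yaw frame: [64.7 -0.4  2.8]
```

View pics/s11.png

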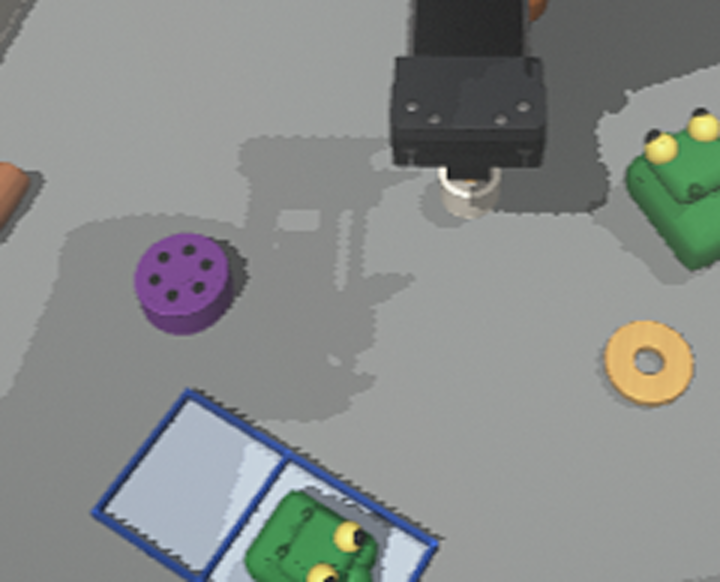

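The frog is upright in the long pocket at (310,545). The gripper is over the brass-hubbed wheel at (468,190). I descend.

jog_arm:
  deltas: [20, 0, 2.5, 0, 0.007, 0, 0.7, 20, 0, 0, 0, 0, 0, 0.7, 0, 0, 0, 0, 0, 0, 0.7, 0, 0, 0, 0, 0, 0, 0.7]

```text
t: 30.85
eef_pos: [476.4, 87.8, 222.9]
tcp_rot: [-3.062, 1.57, 0.277]
ft_force: [-0.2, 0.4, 0.3]
opening: 0.701
```

```bash
python3 go.py 475.9 84.3 9 101
```

```text
t 30.85 pos [476.4  87.8 222.9] tipz 32.9 jaw -78.7 down [ 0.001  0.    -1.   ] y [ 0.2  -0.98 -0.  ] z [-0.98 -0.2  -0.  ] F [-0.2  0.4  0.3] op 0.701 j6 1.42
shift tool-frame now: [23.9  3.4  1.2] yaw change -0.3
rotvec tool: [ 0.006 -0.001  0.   ]
shift in final-yaw frame: [23.9  3.4  1.1]
```

jog_arm:
  deltas: [0, 3.4, 1.1, 0, 0, 0, 0.7, 12, 0, 0, 0, 0, 0, 0.7, 12, 0, 0, 0, 0, 0, 0.7, 0, 0, 0, 0, 0, 0, 0.7]

```text
t: 31.35
eef_pos: [476.2, 84.4, 198.4]
tcp_rot: [3.056, 1.568, 0.113]
ft_force: [0.2, 0.3, 0.2]
opening: 0.694
```

```bash
python3 go.py 475.9 84.3 9 101
```

```text
t 31.35 pos [476.2  84.4 198.4] tipz 8.4 jaw -78.6 down [ 0.003  0.    -1.   ] y [ 0.2  -0.98  0.  ] z [-0.98 -0.2  -0.  ] F [0.2 0.3 0.2] op 0.694 j6 1.41
shift tool-frame now: [-0.6  0.   0.3] yaw change -0.4
rotvec tool: [ 0.007 -0.003 -0.   ]
shift in final-yaw frame: [-0.6  0.   0.3]
```

jog_arm:
  deltas: [0, 0, 0, 0, 0, 0, 0, 0, 0, 0, 0, 0, 0, 0, 0, 0, 0, 0, 0, 0, 0, 0, 0, 0, 0, 0, 0, 0, 0, 0, 0, 0, 0, 0, 0, 0, 0, 0, 0, 0, 0, 0, 0, 0, 0, 0, 0, 0, 0]

```text
t: 32.22
eef_pos: [476.2, 84.3, 198.6]
tcp_rot: [3.056, 1.568, 0.113]
ft_force: [0.3, -0.2, -0.8]
opening: 0.37
```

```bash
python3 go.py 475.9 84.3 9 101
```

```text
t 32.23 pos [476.2  84.3 198.6] tipz 8.6 jaw -78.6 down [ 0.003  0.    -1.   ] y [ 0.2  -0.98  0.  ] z [-0.98 -0.2  -0.  ] F [ 0.3 -0.2 -0.8] op 0.370 j6 1.41
shift tool-frame now: [-0.4 -0.   0.3] yaw change -0.4
rotvec tool: [ 0.006 -0.003 -0.   ]
shift in final-yaw frame: [-0.4 -0.   0.3]
```

jog_arm:
  deltas: [-20, 0, 0, 0, 0, 0, 0, -45, 0, 0, 0, 0, 0, 0, 0, 0, 0, 0, 0, 0, 0]

```text
t: 32.6
eef_pos: [476.1, 84.3, 264.8]
tcp_rot: [3.124, 1.569, 0.181]
ft_force: [0.2, 0.6, -1.0]
opening: 0.37
```

```bash
python3 go.py 576.7 284.6 75 71.3
```

```text
t 32.60 pos [476.1  84.3 264.8] tipz 74.8 jaw -78.6 down [ 0.002  0.    -1.   ] y [ 0.2  -0.98  0.  ] z [-0.98 -0.2  -0.  ] F [ 0.2  0.6 -1. ] op 0.370 j6 1.41
shift tool-frame now: [   0.  -176.5 -138.1] yaw change -30.1
rotvec tool: [ 0.525 -0.002  0.   ]
shift in final-yaw frame: [-2.00e-01 -2.22e+02 -3.11e+01]
```

jog_arm:
  deltas: [0, 0, 0, 0.175, 0, 0, 0, 0, 0, 0, 0.175, 0, 0, 0, 0, 0, 0, 0.175, 0, 0, 0, 0, -43, -6, 0, 0, 0, 0, 0, -43, -6, 0, 0, 0, 0, 0, -43, -6, 0, 0, 0, 0, 0, -43, -6, 0, 0, 0, 0, 0, -43, -6, 0, 0, 0, 0, 0, 0, 0, 0, 0, 0, 0, 0, 0, 0, 0, 0, 0, 0]

```text
t: 33.85
eef_pos: [578.0, 281.6, 254.5]
tcp_rot: [0.612, 1.561, -2.876]
ft_force: [-0.4, 0.6, -1.4]
opening: 0.371
```

```bash
python3 go.py 576.7 284.6 13 71.3
```

```text
t 33.85 pos [578.  281.6 254.5] tipz 64.5 jaw -109.8 down [-0.009 -0.003 -1.   ] y [-0.34 -0.94  0.01] z [-0.94  0.34  0.01] F [-0.4  0.6 -1.4] op 0.371 j6 2.27
shift tool-frame now: [51.5 -2.7  1.8] yaw change 1.1
rotvec tool: [-0.02   0.008 -0.006]
shift in final-yaw frame: [51.5 -2.4  2.2]
```

jog_arm:
  deltas: [0, -2.5, 2, -0.02, 0.008, -0.006, 0, 0, 0, 0, 0, 0, 0, 0, 20, 0, 0, 0, 0, 0, 0, 15, 0, 0, 0, 0, 0, 0, 0, 0, 0, 0, 0, 0, 0]

```text
t: 34.48
eef_pos: [576.4, 282.1, 218.7]
tcp_rot: [-2.005, 1.57, 0.809]
ft_force: [0.1, 0.8, -0.8]
opening: 0.37
```

```bash
python3 go.py 576.7 284.6 12 71.3
```

```text
t 34.48 pos [576.4 282.1 218.7] tipz 28.7 jaw -108.8 down [ 0.  0. -1.] y [-0.32 -0.95 -0.  ] z [-0.95  0.32 -0.  ] F [ 0.1  0.8 -0.8] op 0.370 j6 2.25
shift tool-frame now: [16.7 -2.4  0.6] yaw change 0.1
rotvec tool: [-0.001 -0.     0.   ]
shift in final-yaw frame: [16.7 -2.4  0.6]
```

jog_arm:
  deltas: [0, -2.4, 0.6, 0, 0, 0, 0, 0, 0, 0, 0, 0, 0, 0, 12, 0, 0, 0, 0, 0, 0, 0, 0, 0, 0, 0, 0, 0, 0, 0, 0, 0, 0, 0, 0]

```text
t: 35.1
eef_pos: [577.0, 284.8, 207.2]
tcp_rot: [-2.362, 1.568, 0.452]
ft_force: [0.0, -0.6, -1.2]
opening: 0.375
```

```bash
python3 go.py 576.7 284.6 12 71.3
```

```text
t 35.10 pos [577.  284.8 207.2] tipz 17.2 jaw -108.8 down [ 0.002  0.001 -1.   ] y [-0.32 -0.95 -0.  ] z [-0.95  0.32 -0.  ] F [ 0.  -0.6 -1.2] op 0.375 j6 2.25
shift tool-frame now: [5.2 0.3 0.2] yaw change 0.1
rotvec tool: [-0.001 -0.002  0.002]
shift in final-yaw frame: [5.2 0.3 0.2]
```

jog_arm:
  deltas: [5.5, 0, 0, 0, 0, 0, 0, 0, 0, 0, 0, 0, 0, 0, 0, 0, 0, 0, 0, 0, 0]

```text
t: 35.48
eef_pos: [577.0, 284.8, 201.5]
tcp_rot: [-2.368, 1.568, 0.446]
ft_force: [-1.0, -0.9, -1.2]
opening: 0.374
```

jog_arm:
  deltas: [0, 0, 0, 0, 0, 0, 0.6, 0, 0, 0, 0, 0, 0, 0.6, 0, 0, 0, 0, 0, 0, 0.6, -20, 0, 0, 0, 0, 0, 0.6, -50, 0, 0, 0, 0, 0, 0.6, -60, 0, 0, 0, 0, 0, 0.6, 0, 0, 0, 0, 0, 0, 0.8]

```text
t: 36.35
eef_pos: [576.7, 284.6, 339.9]
tcp_rot: [-2.429, 1.565, 0.384]
ft_force: [-0.2, -0.5, -0.0]
opening: 0.658
```

jog_arm:
  deltas: [0, 45, 0, 0, 0, 0, 0.8, 0, 45, 0, 0, 0, 0, 0.8, 0, 45, 0, 0, 0, 0, 0.8, 0, 45, 0, 0, 0, 0, 0.8, 0, 45, 0, 0, 0, 0, 0.8, 0, 0, 0, 0, 0, 0, 0.8]

```text
t: 37.1
eef_pos: [500.2, 65.9, 341.1]
tcp_rot: [-2.461, 1.563, 0.354]
ft_force: [0.7, 1.0, 0.0]
opening: 0.803
```

```bash
python3 go.py;python3 - <<'E'
from h import *
for n in("top","side"):
    c=cam(n); cv2.imwrite(f"pics/{n}F.png",cv2.resize(c["image"][:,:,::-1],(800,600),interpolation=cv2.INTER_CUBIC))
E
```

```text
t 37.10 pos [500.2  65.9 341.1] tipz 151.1 jaw -108.7 down [ 0.007  0.003 -1.   ] y [-0.32 -0.95 -0.  ] z [-0.95  0.32 -0.01] F [0.7 1.  0. ] op 0.803 j6 1.89
```

View pics/topF.png

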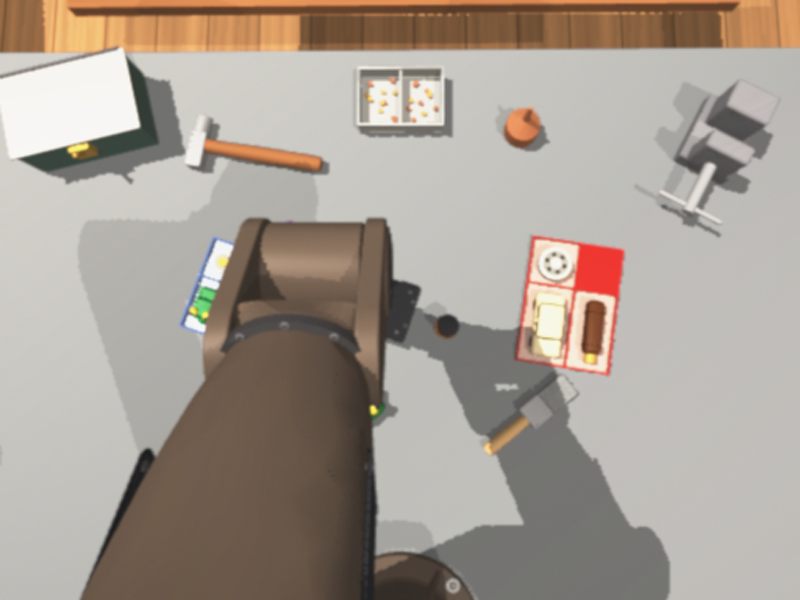

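View pics/sideF.png

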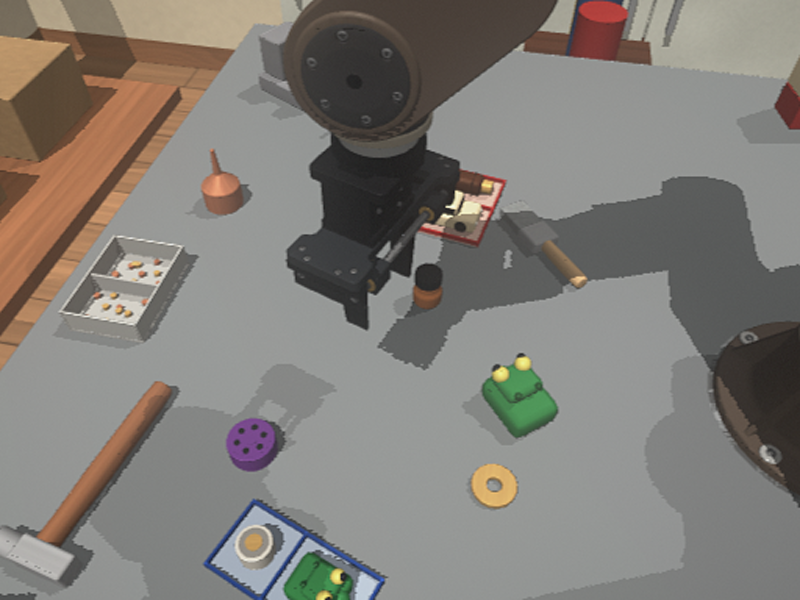

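The side view shows the small flywheel at (255,545) and the frog at (320,580), each flat in its own blue pocket. The top view shows wheel (555,263), sedan (548,325) and handle (593,330), each inside its red pocket. The jar stands at (447,326), where it started. The gripper is 150 mm up and touches nothing, so I hand in.

```bash
python3 -c "
from cell import env
print(env.job_done())"
```

```text
the job is handed in; nothing more can be done
None
```

Both toy kits are made up and the job is handed in, at about 37 s of the 112 s allowed. I took the pieces in the order listed:

- **Red tray:** the sedan, then the large nickel flywheel, then the walnut handle.
- **Blue tray:** the small frog, then the brass-hubbed flywheel.

**Last checks:** the final top and side pictures show all five pieces upright and flat in their own pockets. The jar is standing where it started, and the large frog, purple wheel and yellow ring are untouched. The gripper was open and about 150 mm clear of everything. Force readings at the end of each move stayed within a few newtons.

**Limits:** no check failed or disagreed. In the last top view the arm partly hid the blue tray, so that tray was confirmed mainly from the side view, which cut off its near end. I did not measure the final positions numerically.

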